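# Hold the drive collar on the trimmer spindle's set-screw flat

### The job

The disc is off this dental-lab trimmer and its drive collar has to go back on: take hold of the upright spindle with the fingers on its set-screw flat and turn it until the flat squarely faces the hole in the key guide, then fetch the collar that has a set screw and lower it over the spindle with its screw pointing at that hole. Finish while still gripping the collar, held level and still in mid-air on the spindle, clear of the bearing cap, with the screw level and in line with the guide's hole so that a key could pass straight through to it. Leave the spacer ring, plaster cast, jar, spatula and brush where they are.

Things in the scene. Friction and masses are not known exactly. Their poses are not given: they have to be found in the camera images.
- spindle_axis (a point): Spindle axis at the top of the bearing cap (dark disc 60 mm wide on the fixed motor housing, 60 mm above the bench); z up the spindle, x towards the key guide. The steel spindle rises 62 mm from here, 24 mm thick with one flat along it, 8 mm from the axis, 16.5 mm wide: 20 mm across the flat, 24 mm elsewhere; its top 6 mm tapers in by 4 mm. Fingers closed on the flat pull it square. Base 120 x 120 mm.
- spindle (a joint): Turn of the spindle about its upright axis, rad. 0: the flat faces the key guide (+x of spindle_axis); grows anticlockwise seen from above. Starts 0.5 to 1.4. Turns with a light drag (0.04 N m) and stays where it is left; it does not turn past 3.1 either way.
- flat: The flat of the spindle; origin at the centre of its surface, 28 mm above the bearing cap and 8 mm from the axis, its x pointing straight out of the flat.
- guide_hole (a point): Centre of the 12 mm square hole through the key guide, an upright aluminium plate 44 mm wide, 10 mm thick, fixed to the housing; the hole is 83 mm from the spindle axis along +x of spindle_axis and 25 mm above the bearing cap, the plate's top 38 mm above the cap. Axes as spindle_axis.
- collar_mid (a point): Centre, half-way up, of the loose steel drive collar: 52 mm wide, 30 mm tall, 0.2 to 0.4 kg, standing on the bench. z up the bore, x towards its one set screw. The through bore is D-shaped: 26.4 mm wide, with a flat 9.2 mm from the axis on the screw side, so it slides on only with the screw over the spindle's flat, with 1.2 mm clearance all round.
- collar_screw (a point): Outer end of the collar's set screw, a 12 mm thick dark stub that sticks out 8 mm from the collar's side, half-way up: 34 mm from the bore's axis along +x of collar_mid. Axes as collar_mid.
- collar: The same collar; origin at the centre of its underside, axes as collar_mid.
- spacer: Plain steel spacer ring, no screw, 60 mm outer diameter, round bore 27 mm, 16 mm tall, lying flat on the bench; leave it. Origin under its centre.
- cast: Plaster dental cast 55 x 66 mm, 27 mm high with a row of teeth; leave it. Origin under its centre.
- jar: Small amber jar with white lid, 50 mm across, 55 mm tall; leave it. Origin under its centre.
- spatula: Narrow wax spatula with wooden handle, 170 mm long, 12 mm thick, lying between robot and housing; leave it.
- brush: White-handled bench brush, 160 mm long, 12 mm thick, lying to the robot's left; leave it.

How it is judged:
On the way:
1. the fingers press on the spindle's flat while it faces the guide hole (within 0.15 rad) (value of joint spindle between -0.15 and 0.15 rad and contact force between the fingers and flat above 2 N), for 0.2 s.
At the end, for the whole second after the job is handed in: Gripped (over 3 N), still and level (0.12 rad) on the spindle: axes within 4 mm, screw on the guide's side and within 7 mm sideways and 5 mm in height of the hole's centre (underside about 10 mm above the cap), spindle flat within 0.2 rad of the guide (value of joint spindle between -0.2 and 0.2 rad and horizontal distance between collar_mid and spindle_axis below 0.004 m and angle between collar_mid's own z axis and vertical below 0.12 rad and y of collar_screw in the frame of guide_hole between -0.007 and 0.007 m and z of collar_screw in the frame of guide_hole between -0.005 and 0.005 m and x of collar_screw in the frame of guide_hole above -0.058 m and contact force between the fingers and collar above 3 N and linear speed of collar below 0.02 m/s); the arm keeps its last pose, push and grip.
It fails at once if a bystander (spacer, cast, jar, spatula, brush) is moved by more than 30 mm (distance of any of spacer, cast, jar, spatula, brush from where it was at the start of the episode above 0.03 m).
It also fails if it takes over 58 s, if anything falls off the work surface, if the arm or the gripper's body presses on something with over 40 N, if the wrist force passes 120 N, or if a joint passes its speed limit or range.

### The arm

A 7-joint arm with a two-finger parallel gripper is mounted at the origin on the work surface. World frame = base frame: x ahead of the robot, y to its left, z up, the work surface at z = 0. Lengths are in m, angles in rad, forces in N, time in s.
With the tool pointing down it reaches from about 0.425 to 0.95 m from the base axis. Payload 16.7 kg.
Tool frame: the origin (TCP) lies at the very end of the fingers, on their centre line; the grasp point (between the pads) lies 19 mm behind it; z points along the fingers, y is the line along which they close (so a half turn about z gives the same grasp; the last joint's range is limited). The gripper opens to 94 mm and grips with 3 to 60 N. Pads are 16 mm wide; open, the fingers measure 119 mm over their backs; the gripper's body (75 mm by 177 mm) begins 78 mm behind the grasp point.
Start: joints at [-1.341, 0.426, 0.074, 1.606, -0.034, 1.111, -0.067], TCP at [0.25, 0.627, 0.205] pointing down, gripper open.
Joint ranges: [-2.85, 2.85], [-0.5, 2.14], [-1.23, 1.37], [0.21, 2.46], [-1.02, 4.16], [0.16, 2.05], [-2.73, 2.73]. Speed limits (rad/s): [1.89, 1.89, 2.39, 2.39, 3.01, 3.01, 3.01].

### API

Orientations are given as a unit quaternion [w, x, y, z].
In Python, from cell import manip gives the robot as it stands.
- The arm moves only by the tool servo_tool, never from a script. Its arguments are lists of equal length, an entry for each row: "xyz": the shift along the tool's x, y, z in cm, a list of three; "turn": the turn about the tool's z in rad; "claw": the opening, from -1 (shut) to 1 (fully open). A call has 1 to 10 rows; each row shifts and turns the commanded pose from where the row before left it, along the tool's axes as they then stand; what a row does not reach is not made up. A row lasts 1/10 s, in which the tool goes at most 50 mm and 8.59 degrees, less where a joint would pass 70% of its speed; a pose out of reach is approached as far as the arm can. A call is refused whole if a number of a shift passes 5 or a number of a turn 0.15, either way. A call with a gripper value outside its range is refused whole. The fingers move at their own pace and stop on an object; "squeeze" is the grip in N (left out, the last holds). Time passes only in rows, so rows that do not move let the fingers close. It gives the time, the measured TCP pose, the force, the opening and the grip force at its end, in the units of the state.
- manip.state(): the state, without advancing time (a new reading comes with each control period).
- manip.grab_frame(name): name is "scene" or "side" or "wrist"; returns a dict with "image" (480x640x3 uint8, red, green, blue), "intrinsics" (3x3 intrinsics, pixels), "R" (3x3) and "t" (3): a world point X has camera coordinates R X + t. Camera axes: x right, y down, z forward; pixel columns grow to the right and rows downward; lengths in m; the calibration is good to about 2 mm. A picture is of the moment at which its call begins. There is no depth.
- manip.finish_job(): hands the job in; it is judged then, once.
The state is a dict: "time": time; "joints": joint angles; "qvel": joint speeds; "effort": joint torques, N m; "tool_pos": TCP position; "orientation": TCP orientation; "force": force on the tool from outside, world axes, zero at the start; "ft_torque": the same for the moment, N m; "finger_gap": opening from 0.0 (shut) to 1.0 (fully open); "grasp_force": force on a finger pad.
Only numpy, scipy, OpenCV 4.12 (cv2) and the standard library are available. Lean on these libraries where they do the work, as an engineer would, in place of code of your own. Each camera call takes 0.05 s, during which the arm holds its last target. There are 200 camera calls.

## Working session

There is one attempt and no reset: what is moved stays moved. The work goes in short steps, Python scripts to look and compute and a tool call to move; the robot and the scene stay as the last step left them, time stands still between calls to the robot, and variables do not carry over. Pictures are saved under pics/ and viewed, at most 10 in all, crops included, and the job is handed in when it is done.

Besides the shell and the picture viewer there is one more tool, called after "Request:" as name(argument=value, ...) on one line, values as JSON. servo_tool: Moves the arm, as the interface text tells. Its arguments: {"type":"object","properties":{"xyz":{"type":"array","items":{"type":"array","items":{"type":"number"}}},"turn":{"type":"array","items":{"type":"number"}},"claw":{"type":"array","items":{"type":"number"}},"squeeze":{"type":"number"}},"required":["xyz","turn","claw"]}

```bash
mkdir -p pics; cat > h.py <<'E'
import numpy as np, cv2
from cell import manip
def grab(n,f):
    g=manip.grab_frame(n); cv2.imwrite(f,cv2.cvtColor(g['image'],cv2.COLOR_RGB2BGR))
    np.savez(f[:-4]+'.npz',K=g['intrinsics'],R=g['R'],t=g['t']); return g
def ray(f,u,v,z):
    d=np.load(f[:-4]+'.npz'); C=-d['R'].T@d['t']; r=d['R'].T@np.linalg.inv(d['K'])@[u,v,1]
    return C+r*(z-C[2])/r[2]
def proj(f,X):
    d=np.load(f[:-4]+'.npz'); p=d['K']@(d['R']@np.array(X)+d['t']); return p[:2]/p[2]
E
python3 - <<'E'
from h import *
grab('scene','pics/sc0.png');grab('side','pics/si0.png')
s=manip.state();print(s)
for f in('pics/sc0.png','pics/si0.png'):
    d=np.load(f[:-4]+'.npz');print(-d['R'].T@d['t'],d['R'][2],d['K'][0,0])
E
```

```text
{'time': 0.1, 'joints': array([-1.34149372,  0.42668974,  0.07383358,  1.60651648, -0.03412121,
        1.11076705, -0.06713746]), 'qvel': array([ 1.94734769e-03,  1.94388040e-06,  3.36248544e-04, -1.56502096e-03,
        1.12499229e-03,  4.99045092e-04, -1.65649941e-03]), 'effort': array([ 9.43914056e-03, -9.37459517e+01,  3.67813177e+00, -4.55036902e+01,
       -4.83934418e-02,  1.68231589e-02,  2.83548877e-05]), 'tool_pos': array([0.24948838, 0.62679796, 0.20484321]), 'orientation': array([-7.93689464e-05,  1.88300386e-01,  9.82111322e-01, -5.55446971e-04]), 'force': array([-0.83523716,  0.72515795, -0.75318111]), 'ft_torque': array([-0.03572965, -0.04841103,  0.04759531]), 'grasp_force': 0.0, 'finger_gap': 1.0012105336891155}
[1.01157753 0.42223166 0.77003303] [-0.52146918 -0.40276838 -0.75222838] 442.31826707472203
[ 0.3942451  -0.92502158  0.96714793] [ 0.09747318  0.7468279  -0.65783513] 561.1995659938085
```

View pics/sc0.png

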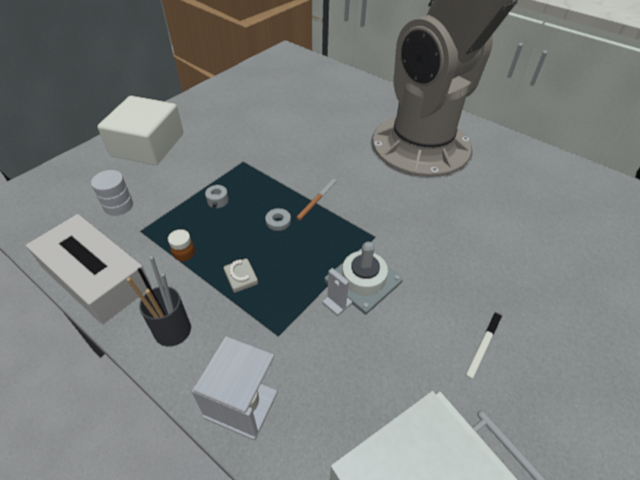

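View pics/si0.png

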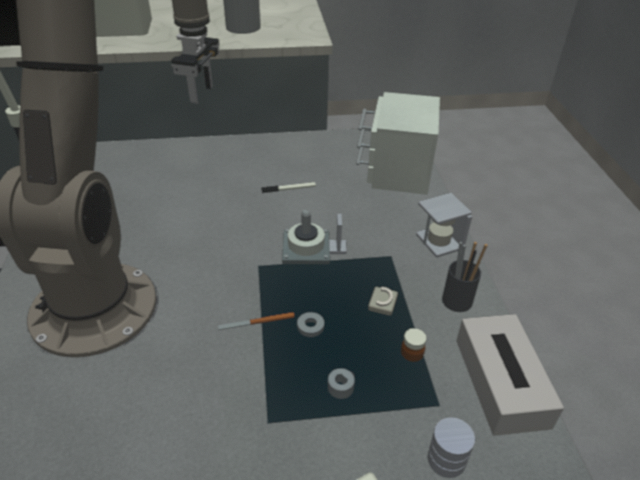

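The scene view shows the spindle at (369,245) with its guide at (338,290), the collar at (217,196) and the spacer at (278,218). The side view shows the spindle at (306,215), the guide at (339,232) and the collar at (341,382). I'll enlarge these areas.

```bash
python3 - <<'E'
from h import *
a=cv2.imread('pics/sc0.png');b=cv2.imread('pics/si0.png')
def c(i,u,v,w,h,s): return cv2.resize(i[v:v+h,u:u+w],None,fx=s,fy=s,interpolation=cv2.INTER_CUBIC)
m=np.vstack([np.hstack([c(a,320,235,100,75,4),c(b,270,200,100,75,4)]),np.hstack([c(a,190,175,50,37,8),c(b,315,360,50,37,8)])])
cv2.imwrite('pics/m0.png',m)
# rough
for n,f,u,v,z in[('top','sc',369,243,.122),('top','si',306,213,.122),('collar','sc',217,189,.03),('collar','si',341,376,.03)]: print(n,f,ray(f'pics/{f}0.png',u,v,z))
E
```

```text
top sc [0.50035905 0.1471426  0.122     ]
top si [0.50771443 0.14547545 0.122     ]
collar sc [ 0.52110315 -0.28509446  0.03      ]
collar si [ 0.53363238 -0.26862402  0.03      ]
```

View pics/m0.png

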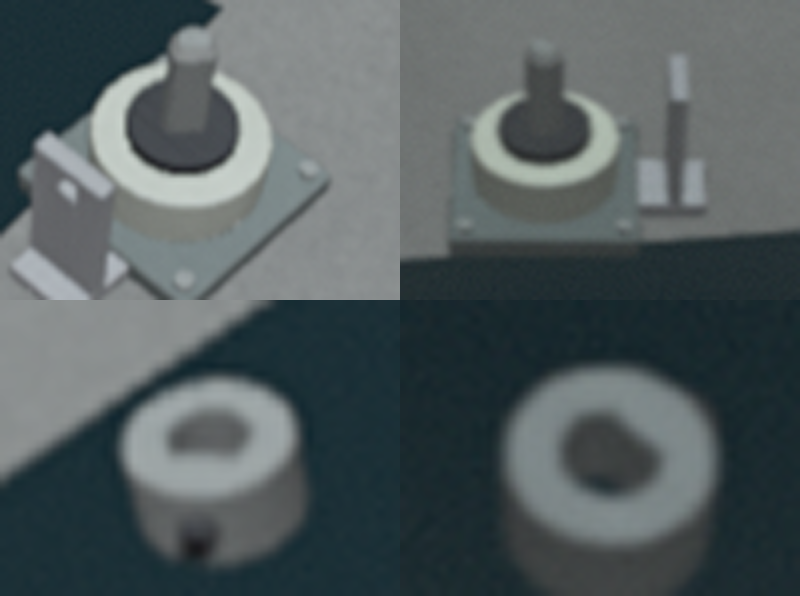

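The enlargements show these points in full-image pixels:
- **Spindle top:** scene (368.5,245), side (306,212.5).
- **Bearing cap centre:** scene (365.7,267.5), side (306.2,232).
- **Guide top centre:** scene (338.7,276), side (339.7,218.7).
- **Collar top centre:** scene (216.2,192), side (341.1,379.4).
- **Screw tip:** scene (214.6,205.6).

```bash
cat >> h.py <<'E'
from scipy.spatial.transform import Rotation as Ro
def goto(x,y,z,yaw=None):
    """print tool-frame shift cm and turn; yaw= world angle of tool x, tool down assumed"""
    s=manip.state();q=s['orientation'];M=Ro.from_quat(np.roll(q,-1)).as_matrix()
    print('t',s['time'],'pos',s['tool_pos'].round(4),'toolx yaw',np.arctan2(M[1,0],M[0,0]).round(4),'zaxis',M[:,2].round(4),'q7',s['joints'][6].round(2))
    print('shift cm',(M.T@(np.array([x,y,z])-s['tool_pos'])*100).round(2))
E
python3 - <<'E'
from h import *
for n,f,u,v,z in[('top','sc',368.5,244,.122),('top','si',306,212,.122),('cap','sc',365.7,267.5,.06),('cap','si',306.2,232,.06),('guide','sc',338.7,276.2,.098),('guide','si',339.7,218.7,.098),('collar','sc',216.2,192.1,.03),('collar','si',341.1,379.4,.03),('screw','sc',214.6,205.6,.015)]: print(n,f,ray(f'pics/{f}0.png',u,v,z).round(4))
goto(.505,.145,.25)
d=manip.grab_frame('wrist');print(-d['R'].T@d['t'],d['R'],d['intrinsics'][0,0])
E
```

```text
top sc [0.5031 0.1479 0.122 ]
top si [0.5081 0.1494 0.122 ]
cap sc [0.5108 0.1536 0.06  ]
cap si [0.5083 0.1473 0.06  ]
guide sc [0.5875 0.1403 0.098 ]
guide si [0.5915 0.1443 0.098 ]
collar sc [ 0.5301 -0.2781  0.03  ]
collar si [ 0.5326 -0.2766  0.03  ]
screw sc [ 0.5561 -0.259   0.015 ]
t 0.1 pos [0.2495 0.6268 0.2048] toolx yaw 2.7627 zaxis [-4.0e-04 -1.1e-03 -1.0e+00] q7 -0.07
shift cm [-41.56 -35.32  -4.47]
[0.18626206 0.65196081 0.3829917 ] [[ 0.37037894  0.92887888 -0.00186173]
 [ 0.90291872 -0.35955565  0.23549421]
 [ 0.2180762  -0.08890308 -0.97187397]] 355.11860124984076
```

Request:
servo_tool(xyz=[[-3.6, -3.1, 0], [-3.6, -3.1, 0], [-3.6, -3.1, 0], [-3.6, -3.1, 0], [-3.6, -3.1, 0], [-3.6, -3.1, 0], [-3.6, -3.1, 0], [-3.6, -3.1, 0], [-3.6, -3.1, 0], [-3.6, -3.1, 0]], turn=[0, 0, 0, 0, 0, 0, 0, 0, 0, 0], claw=[1, 1, 1, 1, 1, 1, 1, 1, 1, 1])

```text
time: 1.15
tool_pos: [0.4699, 0.2041, 0.2056]
orientation: [0.0, 0.188, 0.982, 0.0]
force: [0.5, -0.0, 0.1]
finger_gap: 0.997
grasp_force: 0.0
```

```bash
python3 -c "
from h import *
goto(.508,.148,.175)"
```

```text
t 1.15 pos [0.4699 0.2041 0.2056] toolx yaw 2.7628 zaxis [ 1.e-04  3.e-04 -1.e+00] q7 0.71
shift cm [-5.61 -3.8   3.06]
```

Request:
servo_tool(xyz=[[-2.8, -1.9, 1], [-2.8, -1.9, 1], [0, 0, 1], [0, 0, 0], [0, 0, 0]], turn=[0, 0, 0, 0, 0], claw=[1, 1, 1, 1, 1])

```text
time: 1.65
tool_pos: [0.5069, 0.1508, 0.1754]
orientation: [-0.0, 0.188, 0.982, -0.0]
force: [-0.5, 0.3, -1.0]
finger_gap: 0.999
grasp_force: 0.0
```

```bash
python3 -c "
from h import *
goto(.508,.148,.175)
g=grab('wrist','pics/w1.png')
print(proj('pics/w1.png',[.508,.148,.122]),proj('pics/w1.png',[.59,.143,.098]))
i=cv2.imread('pics/w1.png');cv2.imwrite('pics/w1b.png',cv2.resize(i,(800,600),interpolation=cv2.INTER_CUBIC))"
```

```text
t 1.65 pos [0.5069 0.1508 0.1754] toolx yaw 2.7638 zaxis [-7.e-04 -1.e-04 -1.e+00] q7 0.87
shift cm [-0.21 -0.22  0.04]
[315.49929786 259.68965342] [348.07280544 344.79895108]
```

View pics/w1b.png

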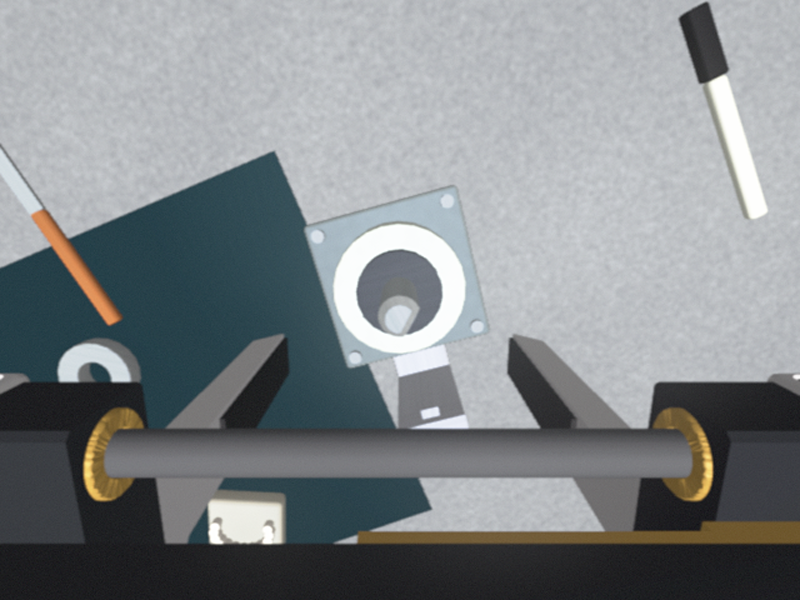

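The wrist view (800×600) shows the spindle top at about (399,315), with its flat on the right and slightly low. The cap centre is at (400,290) and the guide's top centre at about (438,421). The base bolts are at (318,237), (447,201), (478,327) and (355,358).

```bash
python3 -c "
from h import *
i=cv2.imread('pics/w1.png');c=i[170:350,230:400];cv2.imwrite('pics/w1c.png',cv2.resize(c,None,fx=3.3,fy=3.3,interpolation=cv2.INTER_CUBIC))
f='pics/w1.png';P=[ray(f,u*.8,v*.8,.012)[:2] for u,v in[(318,237),(447,201),(478,327),(355,358)]]
P=np.array(P);print(P,P.mean(0))
for a,b in[(0,1),(3,2),(0,3),(1,2)]:
  e=P[b]-P[a];print(np.hypot(*e),np.arctan2(e[1],e[0]))
print(ray(f,320,232,.06),ray(f,399*.8,315*.8,.122))"
```

```text
[[0.45197996 0.10642059]
 [0.46319185 0.20750743]
 [0.56522242 0.19652922]
 [0.55312232 0.0943199 ]] [0.50837914 0.15119428]
0.10170672154992012 1.4603343886302953
0.10292306876415981 1.4529593151098958
0.10186365630156906 -0.11907421246047123
0.10261948795824616 -0.10718495978000098
[0.50393404 0.1531761  0.06      ] [0.50388418 0.15234109 0.122     ]
```

View pics/w1c.png

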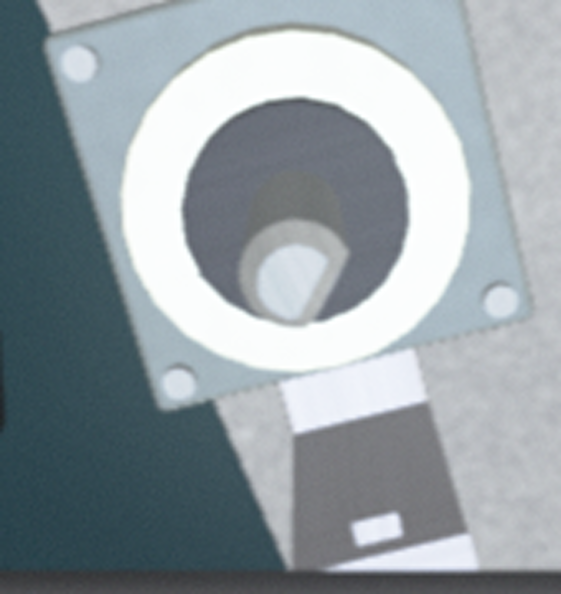

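The crop shows the flat's edge running from (349,250) to (300,325) at the taper shoulder. The cap's centre is at (296,211) and the shoulder's centre at about (294,273).

```bash
python3 -c "
from h import *
f='pics/w1.png'
r=lambda u,v,z: ray(f,230+u/3.3,170+v/3.3,z)[:2]
a,b=r(349,250,.116),r(300,325,.116);e=b-a;print(a,b,np.hypot(*e),'normal',np.arctan2(e[0],-e[1]),np.arctan2(-e[0],e[1]))
c=r(294,273,.116);print(c,r(296,211,.06),r(239,273,.116)-c, ((a+b)/2-c))
goto(.507,.151,.109)
"
```

```text
[0.50550761 0.16402187] [0.51705065 0.14842129] 0.01940669627929872 normal 0.6370125182842341 -2.504580135305559
[0.50590363 0.15147071] [0.505403  0.1523181] [-0.00427324 -0.01075908] [0.0053755  0.00475086]
t 1.7 pos [0.507  0.1511 0.1757] toolx yaw 2.7643 zaxis [-2.e-04  3.e-04 -1.e+00] q7 0.87
shift cm [-0.   -0.01  6.67]
```

Request:
servo_tool(xyz=[[0, 0, 0], [0, 0, 0], [0, 0, 0], [0, 0, 0], [0, -0.2, 0], [0, 0, 0]], turn=[0.139, 0.139, 0.139, 0.139, 0, 0], claw=[1, 1, 1, 1, 1, 1])

```text
time: 2.3
tool_pos: [0.5054, 0.1495, 0.1758]
orientation: [0.0, 0.448, 0.894, 0.0]
force: [-0.4, 0.3, -0.4]
finger_gap: 0.998
grasp_force: 0.0
```

```bash
python3 -c "
from h import *
goto(.5044,.1503,.082)"
```

```text
t 2.3 pos [0.5054 0.1495 0.1758] toolx yaw 2.2124 zaxis [ 2.e-04  3.e-04 -1.e+00] q7 0.35
shift cm [ 0.13 -0.04  9.38]
```

Request:
servo_tool(xyz=[[0.13, -0.04, 2], [0, 0, 2.5], [0, 0, 2.5], [0, 0, 2], [0, 0, 0.4], [0, 0, 0], [0, 0, 0], [0, 0, 0], [0, 0, 0], [0, 0, 0]], turn=[0, 0, 0, 0, 0, 0, 0, 0, 0, 0], claw=[1, 1, 1, 1, 0.3, -0.3, -1, -1, -1, -1], squeeze=20)

```text
time: 3.3
tool_pos: [0.5049, 0.1497, 0.082]
orientation: [0.0, 0.45, 0.893, 0.0]
force: [0.4, 0.9, 0.7]
finger_gap: 0.527
grasp_force: 0.0
```

Request:
servo_tool(xyz=[[0, 0, 0], [0, 0, 0], [0, 0, 0], [0, 0, 0], [0, 0, 0]], turn=[0, 0, 0, 0, 0], claw=[-1, -1, -1, -1, -1])

```text
time: 3.8
tool_pos: [0.5056, 0.1499, 0.0816]
orientation: [0.001, 0.451, 0.893, 0.001]
force: [5.3, 2.3, -3.7]
finger_gap: 0.212
grasp_force: 20.0
```

Request:
servo_tool(xyz=[[0, 0.08, 0], [0.018, 0, 0], [0.018, 0, 0], [0.018, 0, 0], [0.018, 0, 0], [0.018, 0, 0], [0.018, 0, 0], [0.018, 0, 0], [0.018, 0, 0], [0, 0, 0]], turn=[0, 0.0935, 0.0935, 0.0935, 0.0935, 0.0935, 0.0935, 0.0935, 0.0935, 0], claw=[-1, -1, -1, -1, -1, -1, -1, -1, -1, -1])

```text
time: 4.8
tool_pos: [0.5047, 0.1511, 0.0816]
orientation: [-0.0, 0.747, 0.665, -0.0]
force: [-2.1, -1.9, 7.3]
finger_gap: 0.21
grasp_force: 20.0
```

Request:
servo_tool(xyz=[[0, 0, 0], [0, 0, 0], [0, 0, 0], [0, 0, 0]], turn=[0, 0, 0, 0], claw=[-1, -1, -1, -1])

```text
time: 5.2
tool_pos: [0.5047, 0.1511, 0.0816]
orientation: [-0.0, 0.746, 0.666, -0.0]
force: [-1.9, -2.1, 5.8]
finger_gap: 0.214
grasp_force: 20.0
```

```bash
python3 -c "
from h import *
goto(.507,.151,.082);s=manip.state();print(s['force'],s['ft_torque'],s['finger_gap'],s['grasp_force'])"
```

```text
t 5.2 pos [0.5047 0.1511 0.0816] toolx yaw 1.4585 zaxis [-7.e-04 -2.e-04 -1.e+00] q7 -0.23
shift cm [ 0.01  0.23 -0.04]
[-1.88349507 -2.11503755  5.7879898 ] [-0.52078233  0.53902334 -0.02377897] 0.21365371808438782 19.998569323215634
```

Request:
servo_tool(xyz=[[0, 0, 0], [0, 0, 0], [0, 0, 0], [0, 0, 0], [0, 0, 0], [0, 0, -2], [0, 0, -3], [0, 0, -3], [0, 0, -2], [0, 0, 0]], turn=[0, 0, 0, 0, 0, 0, 0, 0, 0, 0], claw=[0.5, 0.5, 0.5, 0.5, 0.5, 0.7, 1, 1, 1, 1])

```text
time: 6.2
tool_pos: [0.5062, 0.1519, 0.1839]
orientation: [0.0, 0.746, 0.666, 0.002]
force: [0.1, 0.3, -0.1]
finger_gap: 0.992
grasp_force: 0.0
```

```bash
python3 -c "
from h import *
goto(.5315,-.277,.14)
g=grab('wrist','pics/w2.png')
p=proj('pics/w2.png',[.507,.151,.09]);print(p)
u,v=(p-[85,90]).astype(int);print(u,v)
i=cv2.imread('pics/w2.png');cv2.imwrite('pics/w2c.png',cv2.resize(i[v:v+180,u:u+170],None,fx=3.3,fy=3.3,interpolation=cv2.INTER_CUBIC))"
```

```text
t 6.2 pos [0.5062 0.1519 0.1839] toolx yaw 1.4587 zaxis [ 0.0032  0.0024 -1.    ] q7 -0.34
shift cm [-42.34   7.3    4.29]
[319.26252062 242.84517386]
234 152
```

View pics/w2c.png

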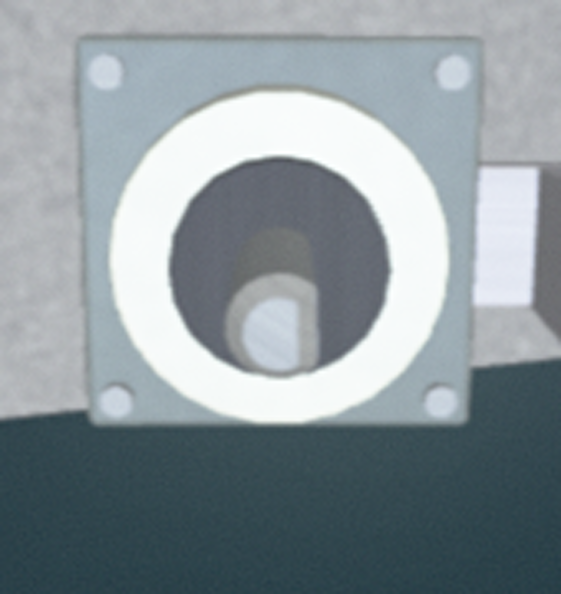

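The flat's edge is vertical at x=318 and faces the guide squarely. The bolts are at (105,72), (454,72), (441,401) and (116,401). The cap centre is at (280,267) and the shoulder centre at about (281,325).

```bash
python3 -c "
from h import *
f='pics/w2.png'
r=lambda u,v,z: ray(f,234+u/3.3,152+v/3.3,z)[:2]
P=np.array([r(*p,.012) for p in[(105,72),(454,72),(441,401),(116,401)]]);print(P.mean(0))
for a,b in[(0,1),(3,2),(0,3),(1,2)]:
  e=P[b]-P[a];print(np.hypot(*e),np.arctan2(e[1],e[0]))
print(r(280,267,.06),r(281,325,.116),r(226,325,.116))"
```

```text
[0.50668907 0.1497268 ]
0.10269650194784488 -0.11287125976088673
0.10220937134173635 -0.1139388443800423
0.10182173049723331 -1.6837951184831343
0.10193207397097202 -1.6885745443095193
[0.50700591 0.1524533 ] [0.50683701 0.15184846] [0.49494591 0.15320608]
```

Request:
servo_tool(xyz=[[-4.5, 0.8, 0], [-4.5, 0.8, 0], [-4.5, 0.8, 0], [-4.5, 0.8, 0], [-4.5, 0.8, 0], [-4.5, 0.8, 0], [-4.5, 0.8, 0], [-4.5, 0.8, 0], [-4.5, 0.8, 0], [0, 0, 0]], turn=[0, 0, 0, 0, 0, 0, 0, 0, 0, 0], claw=[1, 1, 1, 1, 1, 1, 1, 1, 1, 1])

```text
time: 7.25
tool_pos: [0.5292, -0.2657, 0.1805]
orientation: [0.001, 0.748, 0.664, -0.002]
force: [0.3, -0.4, 0.1]
finger_gap: 1.0
grasp_force: 0.0
```

Request:
servo_tool(xyz=[[0, 0, 0], [0, 0, 0], [0, 0, 0], [0, 0, 0], [0, 0, 0], [0, 0, 0], [0, 0, 0]], turn=[0.138, 0.138, 0.138, 0.138, 0.138, 0.138, 0], claw=[1, 1, 1, 1, 1, 1, 1])

```text
time: 7.95
tool_pos: [0.5308, -0.2586, 0.1802]
orientation: [-0.0, 0.951, 0.309, -0.001]
force: [-0.1, -0.2, 0.0]
finger_gap: 0.995
grasp_force: 0.0
```

```bash
python3 -c "
from h import *
goto(.5315,-.277,.11)"
```

```text
t 7.95 pos [ 0.5308 -0.2586  0.1802] toolx yaw 0.6284 zaxis [-2.e-03 -4.e-04 -1.e+00] q7 -0.17
shift cm [-1.01  1.53  7.02]
```

Request:
servo_tool(xyz=[[-1.0, 1.5, 2.5], [0, 0, 2.5], [0, 0, 0], [0, 0, 0], [0, 0, 0]], turn=[0, 0, 0, 0, 0], claw=[1, 1, 1, 1, 1])

```text
time: 8.45
tool_pos: [0.5324, -0.2773, 0.1325]
orientation: [0.0, 0.95, 0.311, 0.0]
force: [0.3, -0.4, -0.8]
finger_gap: 0.997
grasp_force: 0.0
```

```bash
python3 -c "
from h import *
goto(.5315,-.277,.003)
g=grab('wrist','pics/w3.png')
p=proj('pics/w3.png',[.5315,-.277,.03]);print(p)
u,v=(p-[90,90]).astype(int);print(u,v)
i=cv2.imread('pics/w3.png');cv2.imwrite('pics/w3c.png',cv2.resize(i[v:v+180,u:u+180],None,fx=3.3,fy=3.3,interpolation=cv2.INTER_CUBIC))"
```

```text
t 8.45 pos [ 0.5324 -0.2773  0.1325] toolx yaw 0.6323 zaxis [ 9.e-04 -3.e-04 -1.e+00] q7 -0.09
shift cm [-0.06 -0.08 12.95]
[317.06865491 239.70409118]
227 149
```

View pics/w3c.png

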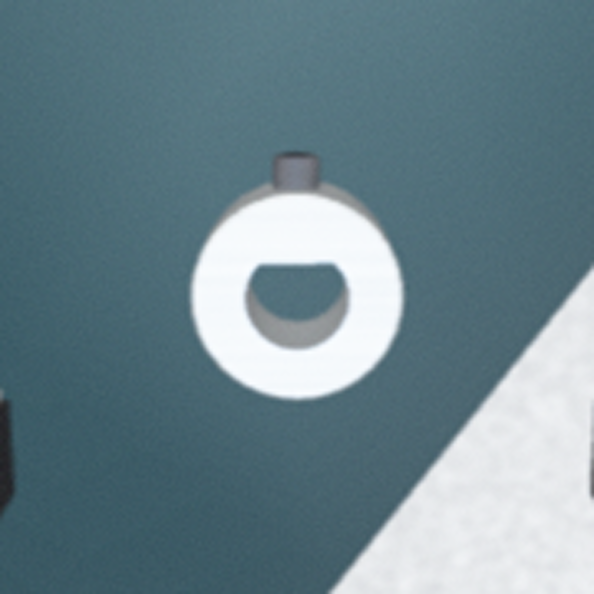

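The collar is seen from above, with its centre at (297,296), screw tip at (297,157) and bore flat level between (258,265) and (337,264). So the screw points along tool +x.

```bash
python3 -c "
from h import *
f='pics/w3.png'
r=lambda u,v,z: ray(f,227+u/3.3,149+v/3.3,z)[:2]
c=r(297,296,.03);t=r(297,160,.015);e=r(337,264.5,.03)-r(258,264.5,.03)
print(c,t,np.hypot(*(t-c)),np.arctan2(*(t-c)[::-1]),np.arctan2(e[1],e[0])+np.pi/2,np.hypot(*(r(403,296,.03)-r(191,296,.03))))
goto(c[0],c[1],.003)"
```

```text
[ 0.53214667 -0.27645848] [ 0.55773255 -0.25774738] 0.03169766547606335 0.6314289576004739 0.6312375157870967 0.052188591007658394
t 8.5 pos [ 0.5325 -0.2772  0.1325] toolx yaw 0.632 zaxis [ 1.2e-03 -2.0e-04 -1.0e+00] q7 -0.09
shift cm [ 0.   -0.09 12.95]
```

Request:
servo_tool(xyz=[[0, -0.09, 3], [0, 0, 3], [0, 0, 3], [0, 0, 2], [0, 0, 1.2], [0, 0, 0.5], [0, 0, 0], [0, 0, 0], [0, 0, 0]], turn=[0, 0, 0, 0, 0, 0, 0, 0, 0], claw=[1, 1, 1, 1, 1, 1, 1, 0.5, 0], squeeze=30)

```text
time: 9.4
tool_pos: [0.532, -0.2766, 0.0055]
orientation: [0.0, 0.951, 0.31, 0.001]
force: [0.0, -0.8, 0.1]
finger_gap: 0.865
grasp_force: 0.0
```

```bash
python3 -c "
from h import *
goto(.53215,-.27646,.005)"
```

```text
t 9.4 pos [ 0.532  -0.2766  0.0055] toolx yaw 0.6309 zaxis [ 1.3e-03 -4.0e-04 -1.0e+00] q7 0.03
shift cm [ 0.02 -0.01  0.05]
```

Request:
servo_tool(xyz=[[0, 0, 0.1], [0, 0, 0], [0, 0, 0], [0, 0, 0], [0, 0, 0], [0, 0, 0], [0, 0, 0]], turn=[0, 0, 0, 0, 0, 0, 0], claw=[0.3, 0, -0.3, -1, -1, -1, -1], squeeze=35)

```text
time: 10.1
tool_pos: [0.5314, -0.2765, 0.0036]
orientation: [0.0, 0.951, 0.31, 0.0]
force: [-0.2, 0.3, 2.8]
finger_gap: 0.548
grasp_force: 35.0
```

```bash
python3 -c "
from h import *
goto(.53215,-.27646,.005);s=manip.state();print(s['force'],s['finger_gap'],s['grasp_force'])"
```

```text
t 10.1 pos [ 0.5314 -0.2765  0.0036] toolx yaw 0.6307 zaxis [ 0. -0. -1.] q7 0.03
shift cm [ 0.06  0.04 -0.14]
[-0.20135083  0.31472455  2.80021399] 0.5475279814106536 35.00065326690674
```

Request:
servo_tool(xyz=[[0, 0, -0.5], [0, 0, -1.5], [0, 0, -3], [0, 0, -3], [0, 0, -3], [0, 0, -3], [0, 0, -2.5], [0, 0, 0], [0, 0, 0]], turn=[0, 0, 0, 0.12, 0.124, 0.125, 0.125, 0.125, 0.125], claw=[-1, -1, -1, -1, -1, -1, -1, -1, -1])

```text
time: 11.0
tool_pos: [0.5317, -0.2763, 0.1704]
orientation: [-0.0, 0.998, -0.059, 0.001]
force: [-0.3, -0.1, -2.5]
finger_gap: 0.543
grasp_force: 35.0
```

```bash
python3 -c "
from h import *
goto(.507,.1515,.17);s=manip.state();print(s['force'],s['finger_gap'],s['grasp_force'])"
```

```text
t 11.0 pos [ 0.5317 -0.2763  0.1704] toolx yaw -0.1183 zaxis [ 2.e-03  2.e-04 -1.e+00] q7 -0.73
shift cm [-7.500e+00 -4.219e+01  4.000e-02]
[-0.2668864  -0.13485333 -2.54043282] 0.5433464118421585 34.99505639076233
```

Request:
servo_tool(xyz=[[-0.75, -4.22, 0], [-0.75, -4.22, 0], [-0.75, -4.22, 0], [-0.75, -4.22, 0], [-0.75, -4.22, 0], [-0.75, -4.22, 0], [-0.75, -4.22, 0], [-0.75, -4.22, 0], [-0.75, -4.22, 0], [-0.75, -4.22, 0]], turn=[0, 0, 0, 0, 0, 0, 0, 0, 0, 0], claw=[-1, -1, -1, -1, -1, -1, -1, -1, -1, -1])

```text
time: 12.0
tool_pos: [0.504, 0.1533, 0.1694]
orientation: [-0.001, 0.998, -0.057, -0.0]
force: [1.1, 0.9, -3.6]
finger_gap: 0.545
grasp_force: 35.0
```

Request:
servo_tool(xyz=[[0, 0, 0], [0, 0, 0], [0, 0, 0]], turn=[0, 0, 0], claw=[-1, -1, -1])

```text
time: 12.3
tool_pos: [0.5045, 0.1503, 0.169]
orientation: [-0.0, 0.998, -0.057, 0.0]
force: [-0.5, -0.1, -2.6]
finger_gap: 0.546
grasp_force: 35.0
```

```bash
python3 -c "
from h import *
goto(.507,.1515,.17);s=manip.state();print(s['force'],s['finger_gap'],s['grasp_force'])
g=grab('wrist','pics/w4.png')
p=proj('pics/w4.png',s['tool_pos']+[0,0,.026]);print(p)
u,v=(p-[90,110]).astype(int);print(u,v)
i=cv2.imread('pics/w4.png');cv2.imwrite('pics/w4c.png',cv2.resize(i[v:v+180,u:u+180],None,fx=3.3,fy=3.3,interpolation=cv2.INTER_CUBIC))"
```

```text
t 12.3 pos [0.5045 0.1503 0.169 ] toolx yaw -0.1145 zaxis [ 1.e-04  4.e-04 -1.e+00] q7 -1.45
shift cm [ 0.23 -0.15 -0.1 ]
[-0.49050299 -0.09659526 -2.61360271] 0.5457552657142198 34.99928444623947
[317.68251815 304.11310465]
227 194
```

View pics/w4c.png

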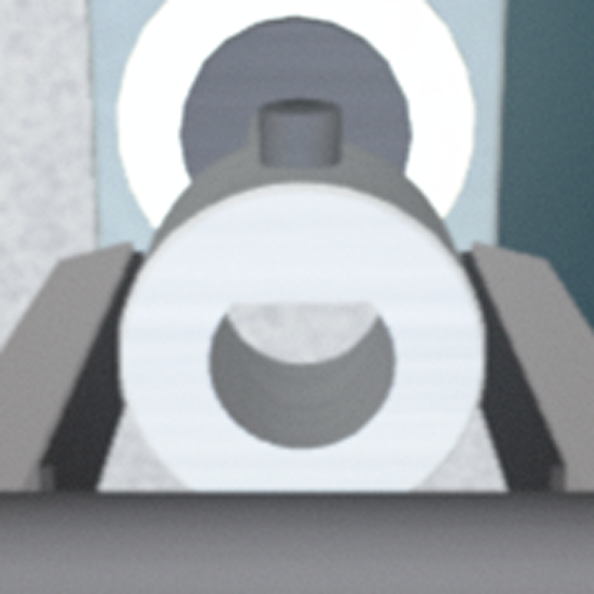

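In the gripped-collar view the top face spans x 119 to 484 with its far edge at y 183. The bore spans x 209 to 395, its flat is at y 302 and its lower edge at y 449. The cap behind it spans x 181 to 410 with its far edge at y 17.

```bash
python3 -c "
from h import *
f='pics/w4.png'
r=lambda u,v,z: ray(f,227+u/3.3,194+v/3.3,z)[:2]
s=manip.state();T=s['tool_pos'];M=Ro.from_quat(np.roll(s['orientation'],-1)).as_matrix()
z=T[2]+.0264
L=lambda p:((np.append(p,T[2])-T)@M)[:2]*1000
for n,p in[('far',(301.5,183)),('flat',(302,302)),('bot',(302,449)),('L',(119,355)),('R',(484,355)),('bl',(209,370)),('br',(395,370)),('fl',(229,302)),('fr',(378,302))]:print(n,L(r(*p,z)).round(2))
print('screw',L(r(300,101,T[2]+.0174)))
print('cap far',L(r(295.5,17,.06)),r(295.5,17,.06))
goto(.507,.1515,.17)"
```

```text
far [26.06  0.12]
flat [9.12 0.19]
bot [-13.02   0.2 ]
L [  1.3  -25.25]
R [ 1.29 25.51]
bl [ -0.95 -12.78]
br [-0.95 13.17]
fl [ 9.12 -9.85]
fr [ 9.12 10.64]
screw [35.49598001 -0.0799493 ]
cap far [31.66868092 -1.18236679] [0.53621566 0.1476488 ]
t 12.35 pos [0.5046 0.1501 0.1689] toolx yaw -0.1151 zaxis [ 1.e-04  5.e-04 -1.e+00] q7 -1.45
shift cm [ 0.22 -0.17 -0.11]
```

Request:
servo_tool(xyz=[[0.2, -0.16, 1], [0, 0, 1.5], [0, 0, 1], [0, 0, 0], [0, 0, 0]], turn=[0, 0, 0, 0, 0], claw=[-1, -1, -1, -1, -1])

```text
time: 12.85
tool_pos: [0.5067, 0.1522, 0.1332]
orientation: [0.0, 0.998, -0.057, -0.0]
force: [-0.1, 0.5, -2.2]
finger_gap: 0.545
grasp_force: 35.0
```

```bash
python3 -c "
from h import *
goto(.5067,.1514,.0736);s=manip.state();print(s['force'])"
```

```text
t 12.85 pos [0.5067 0.1522 0.1332] toolx yaw -0.1141 zaxis [-6.e-04 -7.e-04 -1.e+00] q7 -1.42
shift cm [0.01 0.07 5.96]
[-0.10906563  0.48494865 -2.22520496]
```

Lowering slowly while watching the force.

Request:
servo_tool(xyz=[[0, 0.05, 0.3], [0, 0, 0.4], [0, 0, 0.3], [0, 0, 0.3], [0, 0, 0.3], [0, 0, 0.3], [0, 0, 0]], turn=[0, 0, 0, 0, 0, 0, 0], claw=[-1, -1, -1, -1, -1, -1, -1])

```text
time: 13.55
tool_pos: [0.5065, 0.1522, 0.1141]
orientation: [0.0, 0.998, -0.057, -0.0]
force: [0.0, 0.4, -2.2]
finger_gap: 0.548
grasp_force: 35.0
```

```bash
python3 -c "
from h import *
goto(.5067,.1514,.0736);s=manip.state();print(s['force'],s['ft_torque'],s['finger_gap'])"
```

```text
t 13.55 pos [0.5065 0.1522 0.1141] toolx yaw -0.1133 zaxis [-5.e-04 -2.e-04 -1.e+00] q7 -1.4
shift cm [0.03 0.07 4.05]
[ 0.02767476  0.37011662 -2.1649141 ] [-0.03261746  0.13536034  0.0246122 ] 0.5480658448105974
```

Request:
servo_tool(xyz=[[0, 0.03, 0.4], [0, 0, 0.5], [0, 0, 0.5], [0, 0, 0.5], [0, 0, 0.5], [0, 0, 0]], turn=[0, 0, 0, 0, 0, 0], claw=[-1, -1, -1, -1, -1, -1])

```text
time: 14.15
tool_pos: [0.5064, 0.1518, 0.0898]
orientation: [0.0, 0.998, -0.057, -0.0]
force: [-0.5, -0.2, -2.1]
finger_gap: 0.549
grasp_force: 35.0
```

```bash
python3 -c "
from h import *
goto(.5067,.1516,.0736);s=manip.state();print(s['force'],s['ft_torque'],s['finger_gap'])"
```

```text
t 14.15 pos [0.5064 0.1518 0.0898] toolx yaw -0.1133 zaxis [-8.e-04 -5.e-04 -1.e+00] q7 -1.37
shift cm [0.04 0.01 1.62]
[-0.52901556 -0.22555038 -2.11464895] [-0.02920739  0.17807324 -0.00917825] 0.5488389423168796
```

Request:
servo_tool(xyz=[[0.02, 0, 0.4], [0, 0, 0.4], [0, 0, 0.4], [0, 0, 0.3], [0, 0, 0.1], [0, 0, 0], [0, 0, 0], [0, 0, 0]], turn=[0, 0, 0, 0, 0, 0, 0, 0], claw=[-1, -1, -1, -1, -1, -1, -1, -1])

```text
time: 14.95
tool_pos: [0.507, 0.1519, 0.0746]
orientation: [-0.0, 0.998, -0.057, 0.0]
force: [-0.5, 0.2, -1.7]
finger_gap: 0.545
grasp_force: 35.0
```

```bash
python3 -c "
from h import *
goto(.5067,.1516,.0736);s=manip.state();print(s['force'],s['ft_torque'],s['finger_gap'])
a=grab('side','pics/s5.png');b=grab('scene','pics/c5.png')
X=[.507,.1515,.085]
o=[]
for f in('pics/s5.png','pics/c5.png'):
  u,v=(proj(f,X)-[50,50]).astype(int);print(u,v);o.append(cv2.resize(cv2.imread(f)[v:v+100,u:u+100],None,fx=4,fy=4,interpolation=cv2.INTER_CUBIC))
cv2.imwrite('pics/m5.png',np.hstack(o))"
```

```text
t 14.95 pos [0.507  0.1519 0.0746] toolx yaw -0.1132 zaxis [ 1.e-04  1.e-04 -1.e+00] q7 -1.35
shift cm [-0.02  0.04  0.1 ]
[-0.48543122  0.15739123 -1.68987164] [-0.01780045  0.17843112  0.01509501] 0.5454876424304739
255 173
317 208
```

View pics/m5.png

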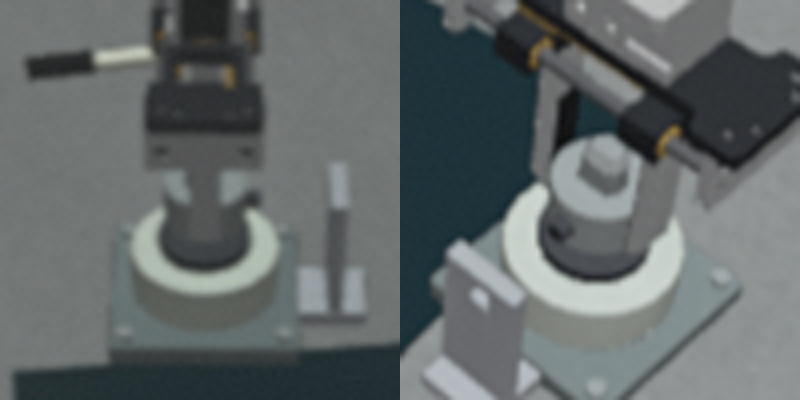

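The pictures show the collar on the spindle, above the dark cap, with its screw at (560,235) pointing at the guide's hole at (480,298). I'll lower it 1 mm, let it settle, and hand in.

Request:
servo_tool(xyz=[[0, 0.02, 0.1], [0, 0, 0], [0, 0, 0], [0, 0, 0], [0, 0, 0]], turn=[0, 0, 0, 0, 0], claw=[-1, -1, -1, -1, -1])

```text
time: 15.55
tool_pos: [0.5069, 0.1516, 0.0735]
orientation: [0.0, 0.998, -0.057, -0.0]
force: [-0.9, 0.7, -2.8]
finger_gap: 0.543
grasp_force: 35.0
```

```bash
python3 -c "
from h import *
goto(.5067,.1516,.0736);s=manip.state();print(s['force'],s['grasp_force']);print(manip.finish_job())"
```

```text
t 15.55 pos [0.5069 0.1516 0.0735] toolx yaw -0.1133 zaxis [-0.e+00 -1.e-04 -1.e+00] q7 -1.35
shift cm [-0.01  0.01 -0.01]
[-0.91714944  0.73983217 -2.78502241] 34.999380111694336
the job is handed in; nothing more can be done
None
```

I turned the spindle's flat to face the guide hole, and I'm holding the collar level on the spindle, about 10 mm above the cap, with its screw in line with the hole; I handed the job in at 15.6 s, but no verdict came back.

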